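Empty the adapter tray into the scrap bin and hold it nose-down

TASK

Draw the scoop tray straight up out of its dock by its handle, carry it level to the scrap bin and tip it over its open nose so that all four used adapters drop into the bin. Finish while still holding the empty tray above the bin, clear of its rim, with the nose pointing steeply down (at least 50 degrees below level) over the bin's opening; do not put it down or let go. Leave the other things on the bench where they stand.

Things in the scene. Friction and masses are not known exactly. Their poses are not given: they have to be found in the camera images.
- tray: Aluminium scoop tray, 140 x 88 mm, 0.3 kg. Origin: centre of underside; x runs from the open nose (x = -70 mm) to the closed tail (+70), z up. Flat floor 3 mm thick, no lip at the nose: the load slides out when tipped some 24 to 40 degrees. Side walls 3 mm, top 35 mm above the underside (20 mm along the front 35 mm). Well from x = -70 to +22 mm; behind it a deck 25 mm high, tail wall 35 mm.
- tray_handle (a point): Grip point in the tray's handle, at (45, 0, 60) mm in the tray's frame, same axes. The handle is an upright black block on the tail deck: 24 mm along the tray's x, 36 mm along its y, from 25 to 75 mm above the tray's underside. Pinch it from above either way; fingers closing along the tray's x (24 mm) hold it best against pitching. A grip of 40 N suits.
- tray_nose (a point): Middle of the tray's open nose edge, at (-70, 0, 1.5) mm in the tray's frame (at the level of the floor plate). Axes are the tray's.
- dock: Fixed grey plastic dock, 180 x 126 mm, where the tray sits at the start, with the same axes (tail to the dock's +x). Origin: centre of underside, on the table. Its floor, on which the tray rests, is 16 mm high; side and tail rims 42 mm above the table, 3 to 4 mm of play round the tray, a 26 mm sill at the nose. The tray comes straight up and is free once raised 30 mm.
- bin: Fixed open-topped square scrap bin of dark steel, 200 x 200 mm outside (the rim's lip reaches 212 mm), 4 mm walls, rim 90 mm above the table. Origin: centre of its underside; x and y along its sides.
- counterweight: Bystander: open aluminium cup, 44 mm diameter, 45 mm high, standing between bin and dock. Origin: centre of underside.
- reagent_bottle: Bystander: white bottle, 56 mm diameter, 130 mm high. Origin: centre of underside.
- sample_jar: Bystander: glass jar with a lid, 52 mm diameter, 70 mm high. Origin: centre of underside.
- adapter0: Used tube adapter of steel, one of four alike standing in the tray: a disc 22 mm in diameter and 13 mm high with a 6 mm pin on top, 23 mm high in all, about 22 g. Origin: centre of the disc's underside.
- adapter1: Used tube adapter of steel, one of four alike standing in the tray: a disc 22 mm in diameter and 13 mm high with a 6 mm pin on top, 23 mm high in all, about 22 g. Origin: centre of the disc's underside.
- adapter2: Used tube adapter of steel, one of four alike standing in the tray: a disc 22 mm in diameter and 13 mm high with a 6 mm pin on top, 23 mm high in all, about 22 g. Origin: centre of the disc's underside.
- adapter3: Used tube adapter of steel, one of four alike standing in the tray: a disc 22 mm in diameter and 13 mm high with a 6 mm pin on top, 23 mm high in all, about 22 g. Origin: centre of the disc's underside.
There are look-alikes about, which are no part of the job. There is more than one size of the dock; the job needs the smaller. What is shaped like the tray but yellow is not meant.

How it is judged (in metres and radians):
On the way, in this order (a step that is already met when the one before it is completed fails the run):
1. the tray is lifted clear of the dock, still level, with the four adapters aboard (z of tray in the frame of dock above 0.06 m and angle between tray's own z axis and vertical below 0.35 rad and contact force between tray and dock below 0.3 N and distance between each of adapter0, adapter1, adapter2, adapter3 and tray below 0.09 m), for 0.1 s.
2. all four adapters lie in the bin (x of adapter0 in the frame of bin between -0.098 and 0.098 m and y of adapter0 in the frame of bin between -0.098 and 0.098 m and x of adapter1 in the frame of bin between -0.098 and 0.098 m and y of adapter1 in the frame of bin between -0.098 and 0.098 m and x of adapter2 in the frame of bin between -0.098 and 0.098 m and y of adapter2 in the frame of bin between -0.098 and 0.098 m and x of adapter3 in the frame of bin between -0.098 and 0.098 m and y of adapter3 in the frame of bin between -0.098 and 0.098 m and z of each of adapter0, adapter1, adapter2, adapter3 in the frame of bin below 0.075 m), for 0.2 s.
At the end, for the whole second after the job is handed in: Four adapters at rest in the bin (inside its walls, under 75 mm high). Tray held still by the fingers (over 2 N), touching no bin, dock or adapter; nose 47 degrees or more below level, over 100 mm above the table (10 above the rim), within 100 mm of the bin's middle along each side (all of step 2 and angle between tray's own x axis and vertical below 0.75 rad and height (world z) of tray_nose above 0.1 m and x of tray_nose in the frame of bin between -0.1 and 0.1 m and y of tray_nose in the frame of bin between -0.1 and 0.1 m and contact force between tray and the fingers above 2 N and contact force between tray and bin below 0.3 N and contact force between tray and dock below 0.3 N and contact force between tray and adapter0 below 0.1 N and contact force between tray and adapter1 below 0.1 N and contact force between tray and adapter2 below 0.1 N and contact force between tray and adapter3 below 0.1 N and linear speed of tray below 0.03 m/s and linear speed of each of adapter0, adapter1, adapter2, adapter3 below 0.05 m/s); the arm keeps its last pose, push and grip.
It fails at once if the counterweight is pushed more than 30 mm or knocked over (distance of counterweight from where it was at the start of the episode above 0.03 m or angle between counterweight's own z axis and vertical above 0.5 rad).
It fails at once if the reagent bottle is pushed more than 30 mm or knocked over (distance of reagent_bottle from where it was at the start of the episode above 0.03 m or angle between reagent_bottle's own z axis and vertical above 0.5 rad).
It fails at once if the sample jar is pushed more than 30 mm or knocked over (distance of sample_jar from where it was at the start of the episode above 0.03 m or angle between sample_jar's own z axis and vertical above 0.5 rad).
It also fails if it takes over 54 s, if anything falls off the work surface, if the arm or the gripper's body presses on something with over 40 N, if the wrist force passes 120 N, or if a joint passes its speed limit or range.

ROBOT

A 6-joint arm with a two-finger parallel gripper is mounted at the origin on the work surface. World frame = base frame: x ahead of the robot, y to its left, z up, the work surface at z = 0. Lengths are in mm, angles in rad, forces in N, time in s.
With the tool pointing down it reaches from about 350 to 975 mm from the base axis. Payload 7.1 kg.
Tool frame: the origin (TCP) lies at the very end of the fingers, on their centre line; the grasp point (between the pads) lies 19 mm behind it; x points along the fingers, y is the direction in which the jaws open and shut, and the axes are right-handed (so a half turn about x gives the same grasp; the last joint's range is limited). The gripper opens to 88 mm and grips with 3 to 60 N. Pads are 20 mm wide; open, the fingers measure 115 mm over their backs; the gripper's body (75 mm by 178 mm) begins 61 mm behind the grasp point.
Start: joints at [-1.301, 0.423, 1.63, -0, 1.089, -0.019], TCP at [178.019, -599.094, 222.675] pointing down, gripper open.
Joint ranges: [-3, 3], [-0.9, 2.11], [0.09, 2.58], [-1.31, 4.45], [0.11, 2.69], [-2.54, 2.54]. Speed limits (rad/s): [2.39, 2.39, 3.01, 3.14, 3.14, 3.14].

INTERFACE

Orientations are given as a rotation vector (axis times angle).
In Python, from workcell import ctrl gives the robot as it stands. The module is installed in compiled form; this text tells all that it offers.
- The arm moves only by the tool carry_out, never from a script. Its argument "commands" is a list of rows, each a list of 6 numbers: the shift along the tool's x, y, z in m, then the turn, a rotation vector about the tool's x, y, z in degrees. In form: [[tx, ty, tz, rx, ry, rz], ...]. A call has 1 to 8 rows; each row shifts and turns the pose as measured when the row begins, along the tool's axes as they then stand; what a row does not reach is not made up. A row lasts 1/8 s, in which the tool goes at most 62.5 mm and 10.7 degrees, less where a joint would pass 70% of its speed; a pose out of reach is approached as far as the arm can. A call with a gripper value outside its range is refused whole. "grip" is the closure, from 0 (fully open) to 1 (shut), set as the call begins (left out, the last holds). The fingers move at their own pace and stop on an object; the grip force is fixed at half the most. Time passes only in rows, so rows that do not move let the fingers close. It gives the time, the measured TCP pose, the force and the opening at its end, in the units of the state.
- ctrl.get_obs(): the state, without advancing time (a new reading comes with each control period).
- ctrl.get_image(name): name is "scene" or "top" or "wrist"; returns a dict with "pixels" (384x512x3 uint8, blue, green, red), "intrinsics" (3x3 intrinsics, pixels), "rvec" (rotation vector, rad) and "tvec" (3), from world to camera coordinates, as OpenCV has them. Camera axes: x right, y down, z forward; pixel columns grow to the right and rows downward; lengths in mm; the calibration is good to about 2 mm. A picture is of the moment at which its call begins. There is no depth.
- ctrl.close_job(): hands the job in, once; it reports no verdict.
The state is a dict: "t": time; "qpos": joint angles; "qvel": joint speeds; "joint_torque": joint torques, N m; "ee_pos": TCP position; "orientation": TCP orientation; "ft_force": force on the tool from outside, world axes, zero at the start; "moment": the same for the moment, N m; "width": finger opening in mm.
Only numpy, scipy, OpenCV 4.12 (cv2) and the standard library are available. Lean on these libraries where they do the work, as an engineer would, in place of code of your own. Each camera call takes 0.05 s, during which the arm holds its last target. There are 200 camera calls.

## Working session

There is one attempt and no reset: what is moved stays moved. The work goes in short steps, Python scripts to look and compute and a tool call to move; the robot and the scene stay as the last step left them, time stands still between calls to the robot, and variables do not carry over. Pictures are saved under pics/ and viewed, about 8 in all and at most 12, crops included, and the job is handed in when it is done.

Besides the shell and the picture viewer there is one more tool, called after "Call:" by a JSON object that holds its "op" and its "data", one argument or row to a line. carry_out: Moves the arm, as the interface text tells. Its arguments: {"type":"object","properties":{"commands":{"type":"array"},"grip":{"type":"number"}},"required":["commands"]}

```bash
mkdir -p pics; cat > h.py <<'E'
import numpy as np, cv2
from workcell import ctrl
def grab(n):
    im=ctrl.get_image(n); return im
def ray(im,u,v,z):
    K=np.array(im["intrinsics"]);R=cv2.Rodrigues(np.array(im["rvec"],float))[0];t=np.array(im["tvec"],float).ravel()
    d=R.T@np.linalg.inv(K)@np.array([u,v,1.]);c=-R.T@t
    return c+d*(z-c[2])/d[2]
def proj(im,P):
    return cv2.projectPoints(np.array(P,float).reshape(-1,3),np.array(im["rvec"],float),np.array(im["tvec"],float),np.array(im["intrinsics"],float),None)[0].reshape(-1,2)
E
python3 - <<'E'
from h import *
import pickle
o=ctrl.get_obs();print({k:np.round(v,3) for k,v in o.items()})
for n in("scene","top"):
    im=grab(n);pickle.dump(im,open(n+".pkl","wb"))
    cv2.imwrite(f"pics/{n}0.png",cv2.resize(im["pixels"],(768,576),interpolation=cv2.INTER_CUBIC))
    R=cv2.Rodrigues(np.array(im["rvec"],float))[0];print(n,-R.T@np.array(im["tvec"]).ravel(),R[2])
E
```

```text
{'t': np.float64(0.0), 'qpos': array([-1.301,  0.424,  1.631, -0.   ,  1.089, -0.019]), 'qvel': array([ 0.   , -0.002,  0.002, -0.   , -0.   ,  0.001]), 'joint_torque': array([-0.0000e+00, -5.4463e+01, -2.7367e+01,  6.4000e-02,  2.3000e-02,
       -0.0000e+00]), 'ee_pos': array([ 177.876, -598.554,  221.88 ]), 'orientation': array([ 2.067,  0.302, -2.067]), 'ft_force': array([ 0.281, -0.578, -0.043]), 'moment': array([-0.026,  0.012, -0.016]), 'width': np.float64(87.655)}
scene [1038.67156926 -598.13270854  666.14123018] [-0.57616479  0.58108333 -0.57478369]
top [ 298.80260751   -8.83428    1481.01638608] [ 0.1040502   0.01671117 -0.99443164]
```

View pics/top0.png

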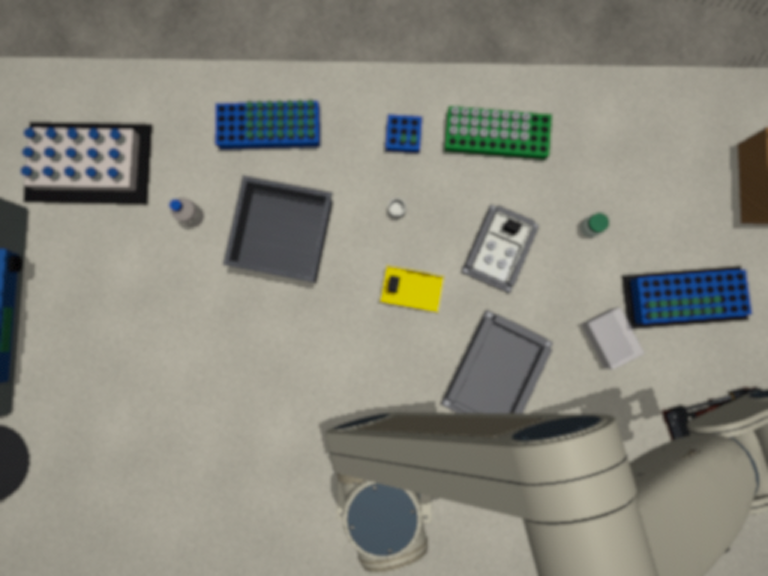

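View pics/scene0.png

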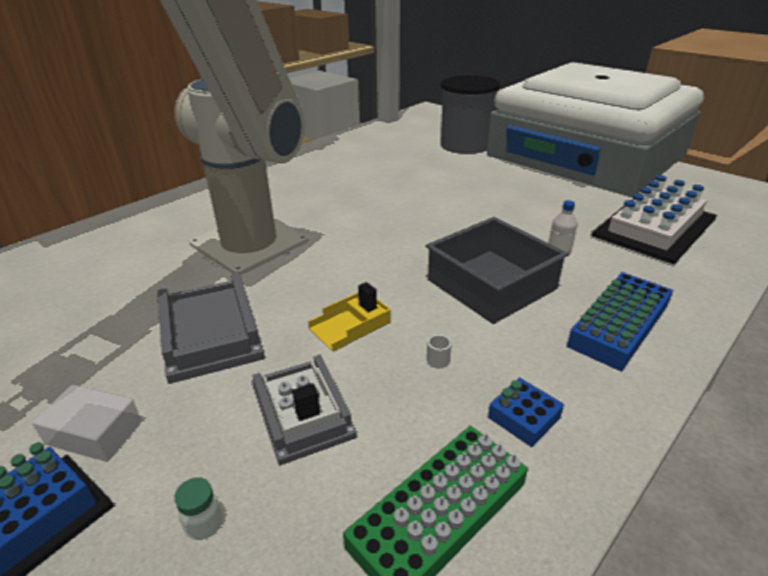

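The top view, in 768-px coordinates, shows the small dock with the tray at (500,247), handle at (512,227), bin at (280,230), cup at (397,209), bottle at (182,212) and jar at (597,224). The scene view confirms that the tail, with the handle, points away from the robot. The larger empty dock and the yellow tray are the decoys.

```bash
python3 - <<'E'
from h import *
import pickle
T=pickle.load(open("top.pkl","rb"));S=pickle.load(open("scene.pkl","rb"))
p=lambda im,u,v,z:ray(im,u/1.5,v/1.5,z)
R=cv2.Rodrigues(np.array(ctrl.get_obs()["orientation"]))[0];print(R.round(2))
# dark blob of handle near (512,227) top ; bin rim
g=cv2.cvtColor(T["pixels"],cv2.COLOR_BGR2GRAY)
m=np.zeros_like(g);m[135:175,320:360]=(g[135:175,320:360]<50);n,l,s,c=cv2.connectedComponentsWithStats(m)
for i in range(1,n):
    if s[i,4]>8: print("handle",s[i],c[i],ray(T,*c[i],88).round(1))
m=((g<95)*255).astype(np.uint8);m[:,:140]=0;m[:,230:]=0;m[:112]=0;m[195:]=0
cs=max(cv2.findContours(m,0,2)[0],key=cv2.contourArea);r=cv2.minAreaRect(cs);b=cv2.boxPoints(r)
q=np.array([ray(T,*x,90)for x in b]);print("bin px",r,"\n",q.round(0),q.mean(0).round(1),[np.linalg.norm(q[i]-q[i-1]).round(0) for i in range(4)])
for n,u,v,z in(("cup",397,207,45),("bottle",176,205,125),("jar",598,222,70)):print(n,p(T,u,v,z).round(0))
for n,u,v in(("dTL",492,207),("dTR",536,217),("dBR",509,291),("dBL",463,271)):print(n,p(T,u,v,38).round(0))
print("handle scene",p(S,304,390,91).round(0))
for n,u,v in(("bL",429,247),("bT",494,219),("bR",562,258),("bB",495,285)):print(n,p(S,u,v,90).round(0))
c=T["pixels"][125:200,300:370];cv2.imwrite("pics/c1.png",cv2.resize(c,None,fx=8,fy=8,interpolation=cv2.INTER_CUBIC))
E
```

```text
[[-0.    0.28 -0.96]
 [ 0.   -0.96 -0.28]
 [-1.   -0.   -0.  ]]
handle [336 147  10   9  57] [340.63157895 151.15789474] [ 565.8 -274.8   88. ]
bin px ((185.73077392578125, 152.84616088867188), (62.1688117980957, 60.599884033203125), 11.309932708740234) 
 [[466. 374.  90.]
 [674. 343.  90.]
 [634. 131.  90.]
 [429. 165.  90.]] [550.7 253.3  90. ] [np.float64(212.0), np.float64(210.0), np.float64(216.0), np.float64(208.0)]
cup [616. -16.  45.]
bottle [594. 479. 125.]
jar [ 584. -478.   70.]
dTL [ 622. -240.   38.]
dTR [ 600. -343.   38.]
dBR [ 424. -280.   38.]
dBL [ 468. -173.   38.]
handle scene [ 571. -283.   91.]
bL [446. 165.  90.]
bT [478. 363.  90.]
bR [675. 312.  90.]
bB [628. 140.  90.]
```

View pics/c1.png

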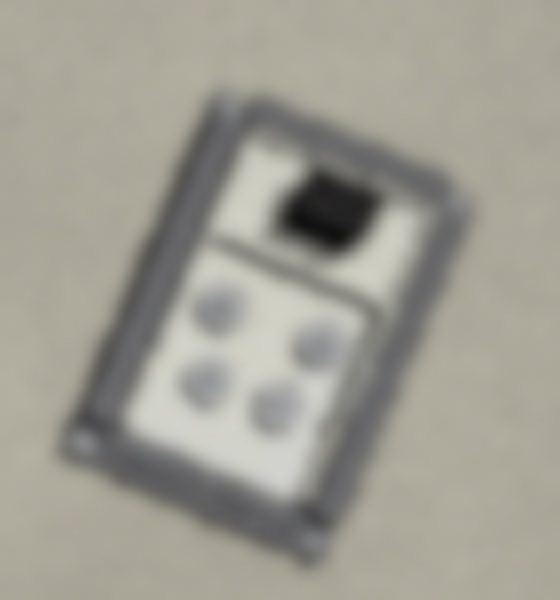

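The crop shows four adapters behind the nose, with the handle near (330,210) of the crop. The tray yaw is about -21.5°, with the handle at about (567,-275). The measured bin rim is 208–216 mm against 212 mm given, so it agrees. The two views give the same bin centre within about 8 mm, at roughly (553,250).

```bash
cat >> h.py <<'E'
def plan(target,yaw,n):
    "rows (tool vertical) from the measured pose to target mm / yaw deg of tool y"
    o=ctrl.get_obs();R=cv2.Rodrigues(np.array(o["orientation"]))[0];p=np.array(o["ee_pos"])
    psi=np.degrees(np.arctan2(R[1,1],R[0,1]));d=(np.array(target)-p)/n;dy=(yaw-psi)/n
    print("pos",p.round(1),"yaw",psi.round(2),"tool x",R[:,0].round(3))
    for k in range(n):
        a=np.radians(psi+k*dy);y=np.array([np.cos(a),np.sin(a),0]);x=np.array([0,0,-1.])
        print([float(round(v,4)) for v in np.r_[[d@x/1000,d@y/1000,d@np.cross(x,y)/1000],-dy,0,0]],end=",")
    print()
E
python3 -c "
from h import *
plan((550,-270,215),-21.5,8)"
```

```text
pos [ 177.9 -598.7  222. ] yaw -73.45 tool x [-0.     0.001 -1.   ]
[0.0009, -0.0261, -0.0563, -6.4944, 0.0, 0.0],[0.0009, -0.0196, -0.0589, -6.4944, 0.0, 0.0],[0.0009, -0.0128, -0.0607, -6.4944, 0.0, 0.0],[0.0009, -0.0059, -0.0618, -6.4944, 0.0, 0.0],[0.0009, 0.0012, -0.062, -6.4944, 0.0, 0.0],[0.0009, 0.0082, -0.0615, -6.4944, 0.0, 0.0],[0.0009, 0.0151, -0.0602, -6.4944, 0.0, 0.0],[0.0009, 0.0218, -0.0581, -6.4944, 0.0, 0.0],
```

Call:
{"op": "carry_out", "data": {
  "commands": [
    [0,-0.026,-0.056,-6.5,0,0],
    [0,-0.02,-0.059,-6.5,0,0],
    [0,-0.013,-0.06,-6.5,0,0],
    [0,-0.006,-0.062,-6.5,0,0],
    [0,0.001,-0.062,-6.5,0,0],
    [0,0.008,-0.061,-6.5,0,0],
    [0,0.015,-0.06,-6.5,0,0],
    [0,0.022,-0.058,-6.5,0,0]
  ],
  "grip": 0
}}

```text
t: 1.1
ee_pos: [547.2, -263.5, 219.9]
orientation: [1.465, 1.024, -1.466]
ft_force: [0.6, -0.6, -0.2]
width: 87.6
```

```bash
python3 -c "
from h import *
plan((560,-272,170),-21.5,3)
im=grab('wrist');cv2.imwrite('pics/w1.png',im['pixels'])
R=cv2.Rodrigues(np.array(im['rvec'],float))[0];print(-R.T@np.array(im['tvec']).ravel(),R[2])
print(proj(im,[(567,-275,91),(528,-259,16)]))"
```

```text
pos [ 547.2 -263.5  219.9] yaw -20.25 tool x [-0.002  0.002 -1.   ]
[0.0166, 0.005, 0.0012, 0.4159, 0.0, 0.0],[0.0166, 0.005, 0.0012, 0.4159, 0.0, 0.0],[0.0166, 0.005, 0.0011, 0.4159, 0.0, 0.0],
[ 576.24349476 -190.46655906  383.10498703] [-0.10357427 -0.27005931 -0.95725667]
[[276.97658906 188.80512948]
 [239.05506005 171.14401031]]
```

View pics/w1.png

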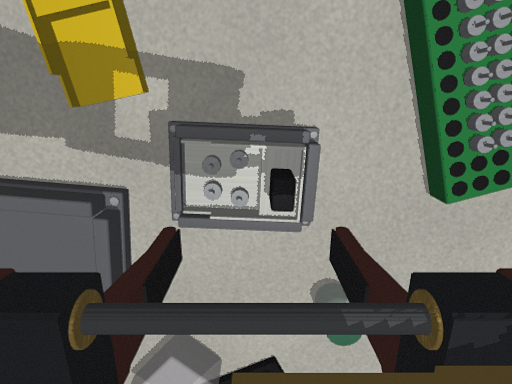

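The wrist view shows the handle as a black blob at u 270–296, v 168–212. The dock corners are near (171,123), (318,129), (303,230) and (173,219). The jar is below, near (330,300).

```bash
python3 - <<'E'
from h import *
im=grab('wrist');g=cv2.cvtColor(im['pixels'],cv2.COLOR_BGR2GRAY)
m=np.zeros_like(g);m[160:220,260:302]=g[160:220,260:302]<40
n,l,s,c=cv2.connectedComponentsWithStats(m);i=1+s[1:,4].argmax();print(s[i],c[i])
pts=np.argwhere(l==i)[:,::-1].astype(np.float32)
hull=cv2.convexHull(pts.astype(np.int32));print(cv2.approxPolyDP(hull,1.5,True)[:,0].tolist())
# predicted outline for hypotheses: handle block corners
def pred(x,y,yaw):
    a=np.radians(yaw);R=np.array([[np.cos(a),-np.sin(a)],[np.sin(a),np.cos(a)]])
    return [proj(im,[(*(R@np.array(q)+(x,y)),z) for q in((-12,-18),(12,-18),(12,18),(-12,18))]).round(0).tolist() for z in(91,41)]
print(pred(567,-275,-21.5))
c=cv2.resize(im['pixels'][110:240,160:330],None,fx=4.5,fy=4.5,interpolation=cv2.INTER_CUBIC);cv2.imwrite('pics/w2.png',c)
E
```

```text
[266 174  26  43 936] [278.23824786 195.36111111]
[[285, 175], [291, 187], [288, 216], [269, 215], [266, 201], [268, 175]]
[[[261.0, 211.0], [284.0, 212.0], [286.0, 178.0], [262.0, 177.0]], [[260.0, 197.0], [281.0, 198.0], [282.0, 168.0], [261.0, 167.0]]]
```

View pics/w2.png

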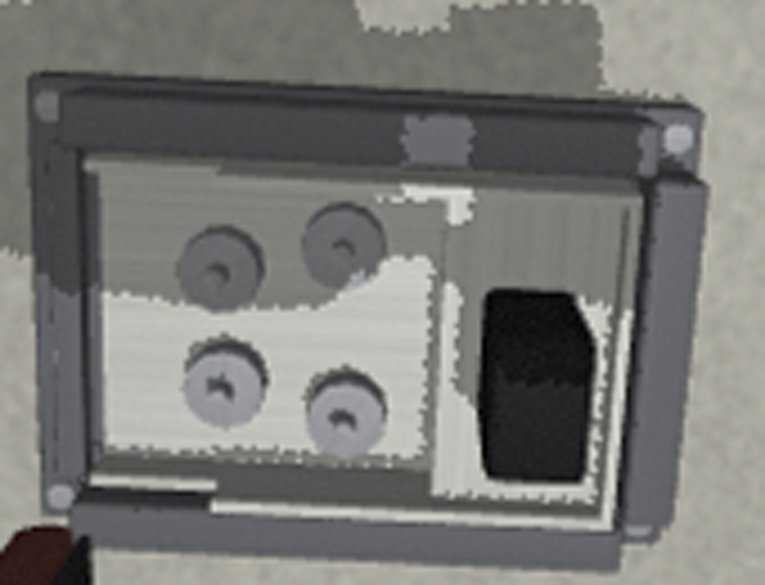

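```bash
python3 - <<'E'
from h import *
im=grab('wrist')
A,B,C=[ray(im,u,v,91) for u,v in((268,216.2),(290.2,216.9),(292.3,187))]
print(A.round(1),B.round(1),C.round(1),np.linalg.norm(A-B),np.linalg.norm(B-C),"centre",((A+C)/2).round(1))
f=lambda a,b:np.degrees(np.arctan2(*(b-a)[1::-1]))
print("yaw",f(A,B),f(B,C)-90)
P=[ray(im,160+u/4.5,110+v/4.5,42) for u,v in((75,548),(615,568),(700,110),(32,75))]
print([p.round(0) for p in P],[f(P[0],P[1]),f(P[3],P[2])],[np.linalg.norm(P[i]-P[i-1]).round() for i in range(4)])
# deck edge (z=16+25): crop (447,205)-(432,490), long bottom sides
D,E=[ray(im,160+u/4.5,110+v/4.5,41) for u,v in((447,205),(432,490))];print("deck edge yaw",f(E,D)-90,np.linalg.norm(D-E),((D+E)/2).round(1))
plan((570,-275,170),-21.5,3)
E
```

```text
[ 551.5 -297.1   91. ] [ 572.7 -305.6   91. ] [ 584.7 -276.    91. ] 22.89810205786857 31.96510087811918 centre [ 568.1 -286.5   91. ]
yaw -21.941070920648457 -21.932309128999776
[array([ 435., -296.,   42.]), array([ 571., -352.,   42.]), array([ 629., -242.,   42.]), array([ 477., -178.,   42.])] [np.float64(-22.311033967625384), np.float64(-23.003791970841192)] [np.float64(126.0), np.float64(147.0), np.float64(124.0), np.float64(164.0)]
deck edge yaw -22.8460644802706 77.13916181103703 [ 547.1 -278.5   41. ]
pos [ 547.6 -262.9  219.6] yaw -20.23 tool x [-0.002  0.003 -1.   ]
[0.0165, 0.0084, 0.0012, 0.424, 0.0, 0.0],[0.0165, 0.0084, 0.0012, 0.424, 0.0, 0.0],[0.0165, 0.0084, 0.0011, 0.424, 0.0, 0.0],
```

The handle is at about (568.5,-286) with yaw -22.2°. The wrist top face and the deck edge agree to 1 mm, the scene view gives -283, and the top view was biased by the visible side face.

```bash
python3 -c "
from h import *
plan((568.5,-286,130),-22.2,4)"
```

```text
pos [ 547.6 -262.9  219.6] yaw -20.23 tool x [-0.002  0.003 -1.   ]
[0.0224, 0.0069, 0.0036, 0.493, 0.0, 0.0],[0.0224, 0.0069, 0.0036, 0.493, 0.0, 0.0],[0.0224, 0.007, 0.0035, 0.493, 0.0, 0.0],[0.0224, 0.007, 0.0034, 0.493, 0.0, 0.0],
```

Call:
{"op": "carry_out", "data": {
  "commands": [
    [0.022,0.007,0.0036,0.5,0,0],
    [0.022,0.007,0.0036,0.5,0,0],
    [0.022,0.007,0.0036,0.5,0,0],
    [0.022,0.007,0.0036,0.5,0,0],
    [0,0,0,0,0,0]
  ]
}}

```text
t: 1.88
ee_pos: [563.2, -292.0, 121.4]
orientation: [1.496, 1.002, -1.504]
ft_force: [-0.9, 0.6, 0.3]
width: 87.6
```

```bash
python3 -c "
from h import *
plan((568.5,-286,60),-22.2,4)"
```

```text
pos [ 563.2 -292.   121.4] yaw -22.95 tool x [-0.009  0.005 -1.   ]
[0.0154, 0.0006, -0.0019, -0.1879, 0.0, 0.0],[0.0154, 0.0006, -0.0019, -0.1879, 0.0, 0.0],[0.0154, 0.0007, -0.0019, -0.1879, 0.0, 0.0],[0.0154, 0.0007, -0.0019, -0.1879, 0.0, 0.0],
```

Call:
{"op": "carry_out", "data": {
  "commands": [
    [0.015,0.001,-0.002,-0.2,0,0.15],
    [0.015,0.001,-0.002,-0.2,0,0.15],
    [0.015,0.001,-0.002,-0.2,0,0.15],
    [0.01,0,-0.001,0,0,0],
    [0,0,0,0,0,0]
  ]
}}

```text
t: 2.5
ee_pos: [567.7, -286.9, 62.6]
orientation: [1.492, 1.001, -1.492]
ft_force: [0.7, 0.2, 0.0]
width: 87.8
```

```bash
python3 -c "
from h import *
plan((568.5,-286,60),-22.2,1)
im=grab('wrist');cv2.imwrite('pics/w3.png',im['pixels'])"
```

```text
pos [ 567.7 -286.9   62.6] yaw -22.42 tool x [-0.001  0.002 -1.   ]
[0.0026, 0.0004, -0.0011, -0.217, 0.0, 0.0],
```

View pics/w3.png

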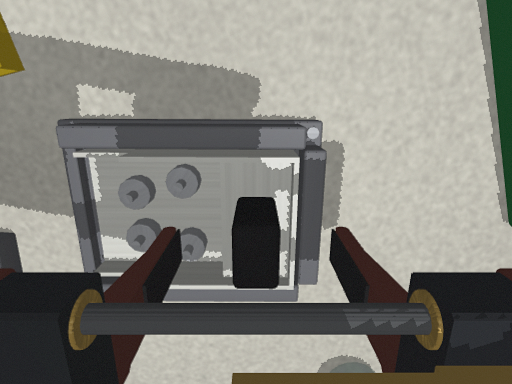

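The handle, at u 233–280, sits centred between the fingers (tips at u 178 and 332), so I can close.

Call:
{"op": "carry_out", "data": {
  "commands": [
    [0.002,0,-0.001,0,0,0],
    [0,0,0,0,0,0],
    [0,0,0,0,0,0],
    [0,0,0,0,0,0],
    [0,0,0,0,0,0],
    [0,0,0,0,0,0]
  ],
  "grip": 1
}}

```text
t: 3.3
ee_pos: [569.6, -286.7, 62.9]
orientation: [1.493, 0.997, -1.489]
ft_force: [-0.8, 0.4, -0.7]
width: 31.0
```

Call:
{"op": "carry_out", "data": {
  "commands": [
    [0,0,0,0,0,0],
    [0,0,0,0,0,0],
    [0,0,0,0,0,0]
  ]
}}

```text
t: 3.68
ee_pos: [569.3, -286.5, 62.9]
orientation: [1.492, 0.998, -1.49]
ft_force: [0.7, 0.2, 0.2]
width: 24.0
```

Call:
{"op": "carry_out", "data": {
  "commands": [
    [0,0,0,0,0,0],
    [-0.01,0,0,0,0,0],
    [-0.015,0,0,0,0,0],
    [-0.015,0,0,0,0,0],
    [-0.015,0,0,0,0,0],
    [-0.015,0,0,0,0,0]
  ]
}}

```text
t: 4.42
ee_pos: [568.1, -286.0, 136.0]
orientation: [1.492, 1.0, -1.491]
ft_force: [0.8, 0.5, -4.3]
width: 23.6
```

Call:
{"op": "carry_out", "data": {
  "commands": [
    [-0.015,0,0,0,0,0],
    [-0.02,0,0,0,0,0],
    [-0.02,0,0,0,0,0],
    [-0.02,0,0,0,0,0],
    [-0.02,0,0,0,0,0],
    [0,0,0,0,0,0]
  ]
}}

```text
t: 5.18
ee_pos: [568.5, -286.3, 239.7]
orientation: [1.493, 0.996, -1.489]
ft_force: [-0.4, 0.1, -4.6]
width: 23.7
```

```bash
python3 -c "
from h import *
plan((569,-286,250),-22.2,2)
im=grab('wrist');cv2.imwrite('pics/w4.png',im['pixels'])"
```

```text
pos [ 568.5 -286.3  239.7] yaw -22.41 tool x [ 0.003 -0.    -1.   ]
[-0.0052, 0.0002, -0.0003, -0.105, 0.0, 0.0],[-0.0052, 0.0002, -0.0003, -0.105, 0.0, 0.0],
```

View pics/w4.png

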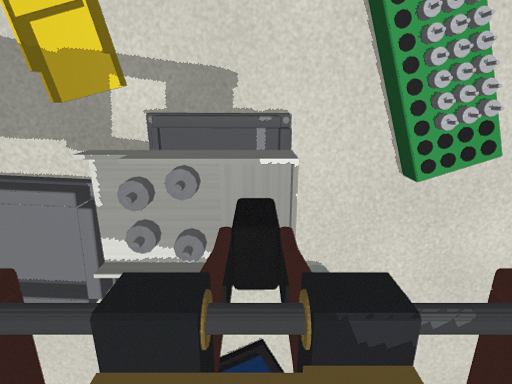

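The lift worked: the tray is level, all four adapters are aboard (wrist view at u 120–205, v 165–262), and the measured weight is 4.6 N. Before choosing where to tip, I'll check that the arm can tilt that far there (J5 range).

```bash
cat > kin.py <<'E'
from h import *
from scipy.optimize import least_squares
D=[(.4235,1.6305,1.0885,np.hypot(177.9,598.6),221.9)]
try: D+=np.load("kin.npy").tolist()
except Exception: pass
def log():
    o=ctrl.get_obs();q=o["qpos"];p=o["ee_pos"];D.append((q[1],q[2],q[4],np.hypot(p[0],p[1]),p[2]));np.save("kin.npy",np.array(D[1:]));print("q",np.round(q,3))
def fk(p,q2,q3,q5):
    r0,h,a,b,c=p;s=q2+q3
    return r0+a*np.sin(q2)+b*np.sin(s)+c*np.sin(s+q5),h+a*np.cos(q2)+b*np.cos(s)+c*np.cos(s+q5)
def fit(w=1e-3):
    x0=np.array([0,180,420,400,250.])
    f=lambda p:np.r_[[v for d in D for v in np.array(fk(p,*d[:3]))-d[3:]],(p-x0)*w]
    s=least_squares(f,x0);print("fit",s.x.round(1),s.fun[:-5].round(1));return s.x
def ik(p,r,z,tilt):
    f=lambda q:np.array(fk(p,q[0],q[1],np.pi-np.radians(tilt)-q[0]-q[1]))-(r,z)
    s=least_squares(f,(.5,1.6));return np.r_[s.x,np.pi-np.radians(tilt)-s.x.sum()].round(2),np.abs(s.fun).max().round(1)
def tab(p,rn,zn):
    for t in(0,20,40,55,60):
        c=np.radians(t);print(t,ik(p,rn+115*np.cos(c)-45.4*np.sin(c),zn+115*np.sin(c)+45.4*np.cos(c),t))
E
python3 - <<'E'
from kin import *
log();p=fit()
for rn in(605,640,690):print(rn);tab(p,rn,130)
plan((682,311,240),24,22)
E
```

```text
q [-4.860e-01  4.220e-01  1.592e+00  1.000e-03  1.127e+00 -9.500e-02]
fit [ 203.8 1066.   -22.7  487.2  597.5] [ 0.9 -0.4 -0.9  0.4]
605
0 (array([-1.05,  3.14,  1.05]), np.float64(72.9))
20 (array([2.36, 0.  , 0.43]), np.float64(37.7))
40 (array([ 2.94, -0.  , -0.5 ]), np.float64(85.4))
55 (array([ 2.15,  1.07, -1.04]), np.float64(0.0))
60 (array([ 0.19,  3.14, -1.24]), np.float64(14.1))
640
0 (array([-1.08,  3.14,  1.08]), np.float64(101.1))
20 (array([2.3 , 0.  , 0.49]), np.float64(20.6))
40 (array([ 2.85,  0.  , -0.41]), np.float64(75.3))
55 (array([ 2.24,  0.91, -0.97]), np.float64(0.0))
60 (array([ 0.12,  3.14, -1.17]), np.float64(8.9))
690
0 (array([-1.12,  3.14,  1.12]), np.float64(142.9))
20 (array([1.2 , 0.99, 0.6 ]), np.float64(0.0))
40 (array([ 2.73,  0.  , -0.29]), np.float64(56.3))
55 (array([ 2.13,  0.92, -0.87]), np.float64(0.0))
60 (array([ 0.03,  3.14, -1.07]), np.float64(5.3))
pos [ 567.8 -286.   238.5] yaw -22.41 tool x [ 0.001  0.001 -1.   ]
[-0.0001, -0.0055, -0.0271, -2.1095, 0.0, 0.0],[-0.0001, -0.0045, -0.0273, -2.1095, 0.0, 0.0],[-0.0001, -0.0035, -0.0274, -
[... 194 characters left out ...]
 0.0, 0.0],[-0.0001, 0.0015, -0.0276, -2.1095, 0.0, 0.0],[-0.0001, 0.0025, -0.0275, -2.1095, 0.0, 0.0],[-0.0001, 0.0036, -0.0274, -2.1095, 0.0, 0.0],[-0.0001, 0.0046, -0.0272, -2.1095, 0.0, 0.0],[-0.0001, 0.0056, -0.0271, -2.1095, 0.0, 0.0],[-0.0001, 0.0066, -0.0268, -2.1095, 0.0, 0.0],[-0.0001, 0.0075, -0.0266, -2.1095, 0.0, 0.0],[-0.0001, 0.0085, -0.0263, -2.1095, 0.0, 0.0],[-0.0001, 0.0095, -0.026, -2.1095, 0.0, 0.0],[-0.0001, 0.0104, -0.0256, -2.1095, 0.0, 0.0],[-0.0001, 0.0114, -0.0252, -2.1095, 0.0, 0.0],[-0.0001, 0.0123, -0.0247, -2.1095, 0.0, 0.0],[-0.0001, 0.0132, -0.0243, -2.1095, 0.0, 0.0],[-0.0001, 0.0141, -0.0238, -2.1095, 0.0, 0.0],[-0.0001, 0.0149, -0.0232, -2.1095, 0.0, 0.0],
```

Call:
{"op": "carry_out", "data": {
  "commands": [
    [0,-0.002,-0.01,-0.8,0,0],
    [0,-0.004,-0.018,-1.4,0,0],
    [0,-0.005,-0.024,-2,0,0],
    [0,-0.003,-0.027,-2.1,0,0],
    [0,-0.002,-0.027,-2.1,0,0],
    [0,-0.001,-0.027,-2.1,0,0],
    [0,0,-0.027,-2.1,0,0],
    [0,0.001,-0.027,-2.1,0,0]
  ]
}}

```text
t: 6.22
ee_pos: [600.0, -86.9, 231.9]
orientation: [1.296, 1.163, -1.302]
ft_force: [0.7, 0.3, -4.2]
width: 24.2
```

Call:
{"op": "carry_out", "data": {
  "commands": [
    [0,0.002,-0.027,-2.1,0,0],
    [0,0.004,-0.027,-2.1,0,0],
    [0,0.005,-0.027,-2.1,0,0],
    [0,0.006,-0.027,-2.1,0,0],
    [0,0.007,-0.027,-2.1,0,0],
    [0,0.008,-0.027,-2.1,0,0],
    [0,0.009,-0.022,-1.8,0,0],
    [0,0.006,-0.012,-1,0,0]
  ]
}}

```text
t: 7.22
ee_pos: [640.4, 128.7, 226.4]
orientation: [1.076, 1.31, -1.09]
ft_force: [0.1, -0.5, -5.3]
width: 23.9
```

```bash
python3 - <<'E'
from kin import *
log();p=fit();plan((682,311,240),24,9)
E
```

```text
q [ 0.175  0.47   1.546  0.013  1.147 -0.005]
fit [-59.1 232.  600.8 495.1 328.5] [ 1.4 -0.7 -1.3  0.8 -0.1 -0.1]
pos [640.4 128.7 226.4] yaw 10.0 tool x [-0.022  0.008 -1.   ]
[-0.0015, 0.0081, -0.0191, -1.555, 0.0, 0.0],[-0.0015, 0.0086, -0.0189, -1.555, 0.0, 0.0],[-0.0015, 0.0091, -0.0187, -1.555, 0.0, 0.0],[-0.0015, 0.0096, -0.0184, -1.555, 0.0, 0.0],[-0.0015, 0.0101, -0.0182, -1.555, 0.0, 0.0],[-0.0015, 0.0106, -0.0179, -1.555, 0.0, 0.0],[-0.0015, 0.0111, -0.0176, -1.555, 0.0, 0.0],[-0.0015, 0.0115, -0.0173, -1.555, 0.0, 0.0],[-0.0015, 0.012, -0.017, -1.555, 0.0, 0.0],
```

Call:
{"op": "carry_out", "data": {
  "commands": [
    [-0.0015,0.008,-0.019,-1.5,0,0.15],
    [-0.0015,0.009,-0.019,-1.5,0,0.15],
    [-0.0015,0.009,-0.019,-1.5,0,0.15],
    [-0.0015,0.01,-0.018,-1.5,0,0.15],
    [-0.0015,0.01,-0.018,-1.5,0,0.15],
    [-0.0015,0.01,-0.018,-1.5,0,0.15],
    [-0.001,0.01,-0.017,-1.5,0,0.15],
    [-0.001,0.006,-0.01,-1,0,0.15]
  ]
}}

```text
t: 8.22
ee_pos: [676.0, 290.8, 238.6]
orientation: [0.928, 1.377, -0.911]
ft_force: [-0.0, -0.3, -5.0]
width: 24.4
```

```bash
python3 - <<'E'
from kin import *
log();p=fit();plan((682,311,185),24,5)
for rn in(605,640,690):print(rn);tab(p,rn,130)
im=grab('wrist');cv2.imwrite('pics/w5.png',im['pixels'])
o=ctrl.get_obs();R=cv2.Rodrigues(np.array(o["orientation"]))[0]
print("nose",(np.array(o["ee_pos"])+R@(45.4,-115,0)).round(1),"nose down deg",np.degrees(np.arcsin(R[2,1])))
E
```

```text
q [ 0.385  0.572  1.345  0.014  1.221 -0.009]
fit [-65.2 255.3 622.7 491.8 373. ] [ 1.4 -0.5 -1.3  0.9 -0.1 -0.4 -0.   0.1]
pos [676.  290.8 238.6] yaw 22.25 tool x [-0.002  0.014 -1.   ]
[0.0107, 0.0026, -0.0033, -0.3496, 0.0, 0.0],[0.0107, 0.0027, -0.0033, -0.3496, 0.0, 0.0],[0.0107, 0.0027, -0.0032, -0.3496, 0.0, 0.0],[0.0107, 0.0027, -0.0032, -0.3496, 0.0, 0.0],[0.0107, 0.0027, -0.0032, -0.3496, 0.0, 0.0],
605
0 (array([0.59, 1.45, 1.1 ]), np.float64(0.0))
20 (array([0.37, 1.79, 0.63]), np.float64(0.0))
40 (array([0.22, 2.12, 0.11]), np.float64(0.0))
55 (array([ 0.18,  2.35, -0.35]), np.float64(0.0))
60 (array([ 0.2 ,  2.43, -0.53]), np.float64(0.0))
640
0 (array([0.64, 1.36, 1.14]), np.float64(0.0))
20 (array([0.42, 1.71, 0.66]), np.float64(0.0))
40 (array([0.26, 2.05, 0.13]), np.float64(0.0))
55 (array([ 0.23,  2.29, -0.33]), np.float64(0.0))
60 (array([ 0.24,  2.36, -0.51]), np.float64(0.0))
690
0 (array([0.72, 1.21, 1.21]), np.float64(0.0))
20 (array([0.49, 1.6 , 0.71]), np.float64(0.0))
40 (array([0.33, 1.95, 0.16]), np.float64(0.0))
55 (array([ 0.29,  2.19, -0.3 ]), np.float64(0.0))
60 (array([ 0.3 ,  2.27, -0.47]), np.float64(0.0))
nose [569.7 249.1 192.9] nose down deg 0.26900361408762097
```

View pics/w5.png

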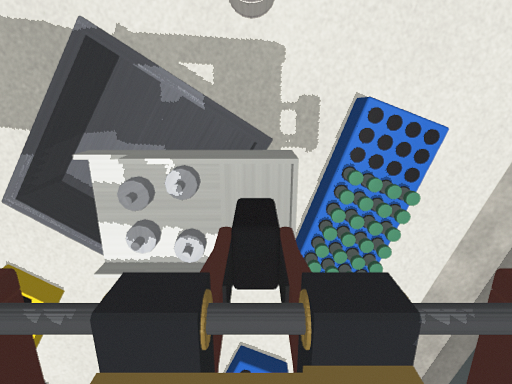

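The wrist view shows the tray level over the bin, with the nose near u 85, v 155–270 and all four adapters aboard. The planar fit says that tipping radially outward would run J5 into its limit near 40°. I'll work out the full wrist solution for tipping with the tail turned to the left instead.

```bash
cat >> kin.py <<'E'
from scipy.spatial.transform import Rotation as Ro
M=np.array([[0,-1,0],[0,0,-1],[1,0,0.]])  # columns: tool x,y,z in wrist frame
def ik6(p,pos,R):
    r0,h,a,b,c=p;w=np.array(pos)-c*R[:,0];q1=np.arctan2(w[1],w[0]);r=np.hypot(*w[:2])-r0;z=w[2]-h
    D2=(r*r+z*z-a*a-b*b)/(2*a*b)
    if abs(D2)>1:return None
    q3=np.arccos(D2);q2=np.arctan2(r,z)-np.arctan2(b*np.sin(q3),a+b*np.cos(q3))
    W=Ro.from_euler("ZY",[q1,q2+q3]).as_matrix().T@R@M.T
    e=Ro.from_matrix(W).as_euler("ZYZ")
    return np.r_[q1,q2,q3,e]
def tipR(yaw,t):
    a,t=np.radians([yaw,t]);u=np.array([np.cos(a),np.sin(a),0]);k=np.array([0,0,1.])
    y=u*np.cos(t)+k*np.sin(t);x=u*np.sin(t)-k*np.cos(t);return np.c_[x,y,np.cross(x,y)]
E
python3 - <<'E'
from kin import *
p=fit()
o=ctrl.get_obs();print("check",ik6(p,o["ee_pos"],cv2.Rodrigues(np.array(o["orientation"]))[0]).round(3),o["qpos"].round(3))
C=np.array([552,251])
for yaw in(74,94,114):
    u=np.array([np.cos(np.radians(yaw)),np.sin(np.radians(yaw))])
    for t in(0,20,40,60):
        R=tipR(yaw,t);n=np.r_[C+20*u,130];print(yaw,t,ik6(p,n-R@(45.4,-115,0),R).round(2),(n-R@(45.4,-115,0)).round(0))
E
```

```text
fit [-65.2 255.3 622.7 491.8 373. ] [ 1.4 -0.5 -1.3  0.9 -0.1 -0.4 -0.   0.1]
check [0.401 0.572 1.345 0.015 1.22  0.006] [ 0.386  0.572  1.344  0.015  1.22  -0.009]
74 0 [ 0.57  0.57  1.5  -0.    1.08 -0.72] [589. 381. 175.]
74 20 [ 0.41  0.41  1.73  0.37  0.81 -1.12] [583. 359. 212.]
74 40 [ 0.19  0.34  1.94  0.97  0.77 -1.79] [574. 327. 239.]
74 60 [-0.05  0.4   2.09  1.4   1.03 -2.38] [563. 288. 252.]
94 0 [ 0.62  0.51  1.59 -0.    1.04 -1.02] [543. 386. 175.]
94 20 [ 0.4   0.41  1.72  0.41  0.93 -1.47] [544. 363. 212.]
94 40 [ 0.16  0.41  1.82  0.84  1.03 -1.98] [546. 330. 239.]
94 60 [-0.06  0.51  1.88  1.11  1.28 -2.36] [549. 289. 252.]
114 0 [ 0.65  0.46  1.69  0.    1.   -1.34] [497. 374. 175.]
114 20 [ 0.4   0.42  1.71  0.4   1.05 -1.8 ] [506. 354. 212.]
114 40 [ 0.17  0.48  1.7   0.71  1.26 -2.16] [520. 323. 239.]
114 60 [-0.01  0.62  1.67  0.91  1.52 -2.39] [536. 286. 252.]
```

At a tail yaw of about 80°, square to the bin, every joint stays in range to 60° of tip. I'll turn the tray level over the bin at the present height, then lower it.

```bash
python3 -c "
from h import *
plan((577,388,240),80,18)"
```

```text
pos [676.1 292.1 238.8] yaw 22.31 tool x [-0.001  0.015 -1.   ]
[-0.0001, -0.0031, -0.007, -3.2048, 0.0, 0.0],[-0.0001, -0.0027, -0.0072, -3.2048, 0.0, 0.0],[-0.0001, -0.0023, -0.0073, -3.2048, 0.0, 0.0],[-0.0001, -0.0019, -0.0074, -3.2048, 0.0, 0.0],[-0.0001, -0.0014, -0.0075, -3.2048, 0.0, 0.0],[-0.0001, -0.001, -0.0076, -3.2048, 0.0, 0.0],[-0.0001, -0.0006, -0.0076, -3.2048, 0.0, 0.0],[-0.0001, -0.0002, -0.0077, -3.2048, 0.0, 0.0],[-0.0001, 0.0003, -0.0077, -3.2048, 0.0, 0.0],[-0.0001, 0.0007, -0.0076, -3.2048, 0.0, 0.0],[-0.0001, 0.0011, -0.0076, -3.2048, 0.0, 0.0],[-0.0001, 0.0015, -0.0075, -3.2048, 0.0, 0.0],[-0.0001, 0.002, -0.0074, -3.2048, 0.0, 0.0],[-0.0001, 0.0024, -0.0073, -3.2048, 0.0, 0.0],[-0.0001, 0.0028, -0.0071, -3.2048, 0.0, 0.0],[-0.0001, 0.0032, -0.007, -3.2048, 0.0, 0.0],[-0.0001, 0.0036, -0.0068, -3.2048, 0.0, 0.0],[-0.0001, 0.0039, -0.0066, -3.2048, 0.0, 0.0],
```

Call:
{"op": "carry_out", "data": {
  "commands": [
    [0,-0.002,-0.005,-1.5,-0.1,0],
    [0,-0.003,-0.007,-3,-0.1,0],
    [0,-0.002,-0.007,-3.2,-0.1,0],
    [0,-0.002,-0.007,-3.2,-0.1,0],
    [0,-0.0015,-0.0075,-3.2,-0.1,0],
    [0,-0.001,-0.0075,-3.2,-0.1,0],
    [0,-0.0005,-0.0075,-3.2,-0.1,0],
    [0,0,-0.0075,-3.2,-0.1,0]
  ]
}}

```text
t: 9.28
ee_pos: [632.1, 329.9, 238.6]
orientation: [0.589, 1.486, -0.587]
ft_force: [-0.3, -0.4, -5.0]
width: 23.9
```

Call:
{"op": "carry_out", "data": {
  "commands": [
    [0,0,-0.0077,-3.2,0,0],
    [0,0.001,-0.0076,-3.2,0,0],
    [0,0.001,-0.0076,-3.2,0,0],
    [0,0.0015,-0.0075,-3.2,0,0],
    [0,0.002,-0.0075,-3.2,0,0],
    [0,0.0025,-0.007,-3.2,0,0],
    [0,0.003,-0.007,-3.2,0,0],
    [0,0.002,-0.005,-2,0,0]
  ]
}}

```text
t: 10.28
ee_pos: [586.6, 367.8, 238.8]
orientation: [0.241, 1.556, -0.245]
ft_force: [-0.4, 0.0, -4.8]
width: 23.7
```

```bash
python3 - <<'E'
from kin import *
print(ctrl.get_obs()["qpos"].round(3));plan((577,388,178),80,5)
E
```

```text
[ 0.544  0.507  1.454 -0.003  1.181 -0.716]
pos [586.6 367.8 238.8] yaw 72.24 tool x [ 0.001 -0.002 -1.   ]
[0.0122, 0.0033, -0.0031, -1.5512, 0.0, 0.0],[0.0122, 0.0033, -0.003, -1.5512, 0.0, 0.0],[0.0122, 0.0034, -0.0029, -1.5512, 0.0, 0.0],[0.0122, 0.0035, -0.0028, -1.5512, 0.0, 0.0],[0.0122, 0.0036, -0.0027, -1.5512, 0.0, 0.0],
```

Call:
{"op": "carry_out", "data": {
  "commands": [
    [0.008,0.002,-0.002,-1,0,0],
    [0.012,0.0035,-0.003,-1.6,0,0],
    [0.012,0.0035,-0.003,-1.6,0,0],
    [0.012,0.0035,-0.003,-1.6,0,0],
    [0.01,0.003,-0.003,-1.2,0,0],
    [0.005,0.001,0,-0.5,0,0],
    [0,0,0,0,0,0]
  ]
}}

```text
t: 11.15
ee_pos: [575.8, 387.6, 173.9]
orientation: [0.131, 1.568, -0.137]
ft_force: [0.3, -0.5, -3.8]
width: 23.9
```

```bash
python3 - <<'E'
from kin import *
log();p=fit();plan((577,388,176),80,1)
im=grab('scene');cv2.imwrite('pics/s6.png',cv2.resize(im['pixels'],(768,576)))
o=ctrl.get_obs();R=cv2.Rodrigues(np.array(o["orientation"]))[0]
print("nose",(np.array(o["ee_pos"])+R@(45.4,-115,0)).round(1),"nose down deg",np.degrees(np.arcsin(R[2,1])))
E
```

```text
q [ 0.576  0.577  1.495 -0.003  1.073 -0.822]
fit [-41.2 323.  579.7 485.6 404.5] [ 2.2 -0.5 -0.6  0.6 -1.9  0.2 -5.1  2.3  5.3 -2.7]
pos [575.8 387.6 173.9] yaw 80.22 tool x [-0.001 -0.004 -1.   ]
[-0.0021, 0.0006, 0.0011, 0.2196, 0.0, 0.0],
nose [556.4 274.1 129.3] nose down deg -0.2243861624178416
```

View pics/s6.png

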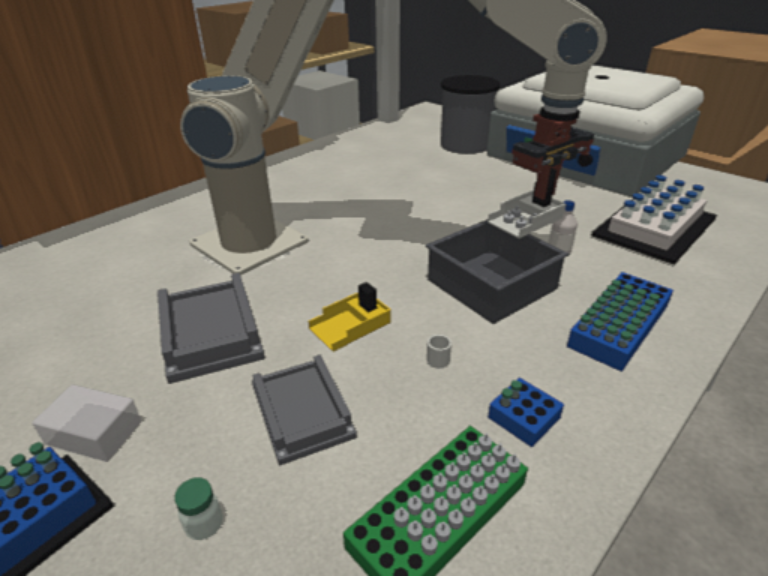

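The scene view shows the tray level above the bin at (525,215) with the adapters aboard. The bottle stands clear behind the tail. I'll start tipping about the nose.

Call:
{"op": "carry_out", "data": {
  "commands": [
    [-0.0061,-0.0025,0,0,0,3],
    [-0.0099,-0.0044,0,0,0,5],
    [-0.0099,-0.0044,0,0,0,5],
    [-0.0099,-0.0044,0,0,0,5]
  ]
}}

```text
t: 11.7
ee_pos: [573.8, 369.7, 210.8]
orientation: [0.38, 1.522, 0.119]
ft_force: [0.3, -0.3, -4.5]
width: 23.8
```

```bash
cat > st.py <<'E'
from h import *
o=ctrl.get_obs();R=cv2.Rodrigues(np.array(o["orientation"]))[0]
print("q",o["qpos"].round(3),"nose",(np.array(o["ee_pos"])+R@(45.4,-115,0)).round(1),"nose down deg",np.degrees(np.arcsin(R[2,1])).round(1),"roll",R[2,2].round(3))
E
python3 st.py
```

```text
q [ 0.438  0.447  1.662  0.342  0.871 -1.165] nose [558.2 276.1 131.5] nose down deg 18.4 roll 0.004
```

Call:
{"op": "carry_out", "data": {
  "commands": [
    [-0.0099,-0.0044,0,0,0,5],
    [-0.0099,-0.0044,0,0,0,5],
    [-0.0099,-0.0044,0,0,0,5],
    [-0.0099,-0.0044,0,0,0,5],
    [-0.0099,-0.0044,0,0,0,5]
  ]
}}

```text
t: 12.32
ee_pos: [568.7, 325.2, 250.6]
orientation: [0.713, 1.403, 0.476]
ft_force: [-0.5, -0.2, -4.3]
width: 23.9
```

```bash
python3 st.py
```

```text
q [ 0.188  0.382  1.861  1.017  0.87  -1.901] nose [562.1 275.  137.8] nose down deg 44.2 roll 0.016
```

Call:
{"op": "carry_out", "data": {
  "commands": [
    [-0.0095,-0.0044,0,0,0,5],
    [-0.0095,-0.0044,0,0,0,5],
    [-0.007,-0.003,0,0,0,3.5],
    [0,0,0,0,0,0],
    [0,0,0,0,0,0],
    [0,0,0,0,0,0],
    [0,0,0,0,0,0],
    [0,0,0,0,0,0]
  ]
}}

```text
t: 13.32
ee_pos: [567.4, 295.9, 264.0]
orientation: [0.877, 1.312, 0.666]
ft_force: [-0.3, -0.6, -3.7]
width: 24.1
```

```bash
python3 - <<'E'
exec(open('st.py').read())
a,b=[grab(n) for n in('wrist','scene')]
c=cv2.resize(b['pixels'][80:220,250:420],None,fx=2.8,fy=2.8,interpolation=cv2.INTER_CUBIC);w=cv2.resize(a['pixels'],(324,392*324//512*1));
H=c.shape[0];w=cv2.resize(a['pixels'],(int(512*.62),int(384*.62)));pad=np.zeros((H,w.shape[1],3),np.uint8);pad[:w.shape[0]]=w
cv2.imwrite('pics/f7.png',np.hstack([c,pad]));print(c.shape,w.shape)
E
```

```text
q [ 0.05   0.423  1.932  1.293  1.028 -2.246] nose [567.4 272.9 142.5] nose down deg 57.9 roll 0.031
(392, 476, 3) (238, 317, 3)
```

View pics/f7.png

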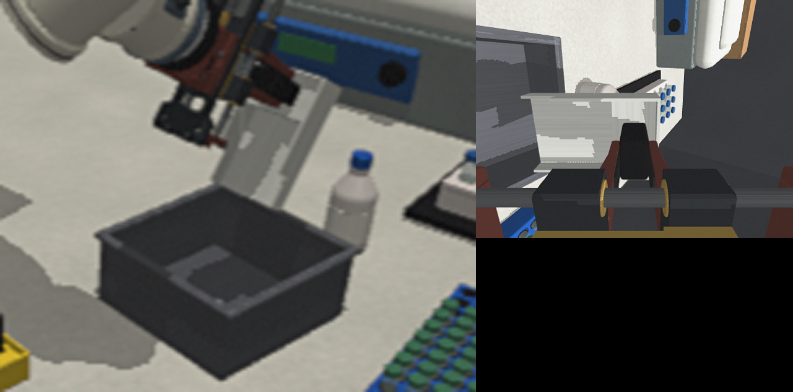

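Both views show the tray empty and held above the bin with its nose steeply down. The adapters can't be seen from here, so I'll check the bin from the top camera.

```bash
python3 - <<'E'
from h import *
b=grab('top');cv2.imwrite('pics/t8.png',cv2.resize(b['pixels'][100:215,120:270],None,fx=5,fy=5,interpolation=cv2.INTER_CUBIC))
E
python3 st.py
```

```text
q [ 0.05   0.424  1.932  1.294  1.028 -2.246] nose [567.4 272.7 142.3] nose down deg 57.9 roll 0.031
```

View pics/t8.png

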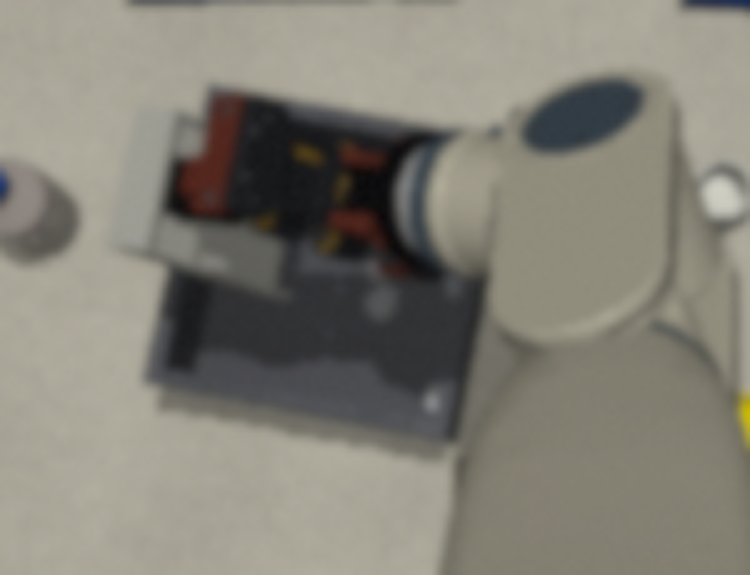

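The top view shows at least two adapters on the bin floor, at crop (380,300) and (432,400). The gripper and arm hide the rest of the floor. I'll let things settle, then use the last picture for strays and steadiness.

Call:
{"op": "carry_out", "data": {
  "commands": [
    [0,0,0,0,0,0],
    [0,0,0,0,0,0],
    [0,0,0,0,0,0],
    [0,0,0,0,0,0],
    [0,0,0,0,0,0],
    [0,0,0,0,0,0],
    [0,0,0,0,0,0],
    [0,0,0,0,0,0]
  ]
}}

```text
t: 14.48
ee_pos: [567.4, 295.6, 263.6]
orientation: [0.878, 1.312, 0.665]
ft_force: [0.7, -0.2, -4.4]
width: 23.9
```

```bash
python3 st.py; python3 - <<'E'
from h import *
a,b=grab('top')['pixels'],grab('scene')['pixels']
c=cv2.resize(a[100:215,120:270],None,fx=2.6,fy=2.6,interpolation=cv2.INTER_CUBIC);c=np.clip(c.astype(float)*2-20,0,255).astype(np.uint8)
d=cv2.resize(b[110:225,260:410],None,fx=2.6,fy=2.6,interpolation=cv2.INTER_CUBIC);d=np.clip(d.astype(float)*1.8,0,255).astype(np.uint8)
cv2.imwrite('pics/z9.png',np.hstack([c,d]))
E
```

```text
q [ 0.05   0.424  1.932  1.293  1.028 -2.246] nose [567.3 272.6 142.1] nose down deg 57.9 roll 0.031
```

View pics/z9.png

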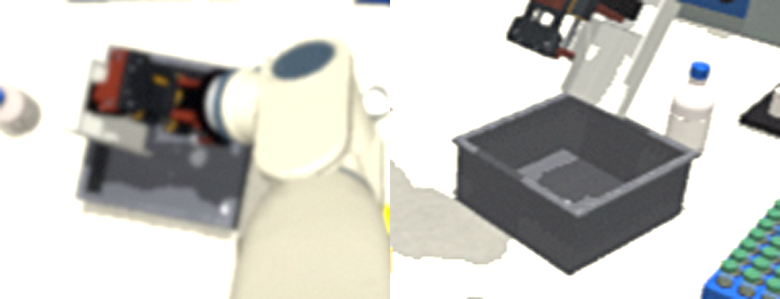

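```bash
python3 -c "
from workcell import ctrl
print(ctrl.close_job())"
```

```text
the job is handed in; nothing more can be done
None
```

I lifted the tray out of the small dock by its handle, carried it level to the bin, tipped it over its nose and handed the job in at about 14.5 s, still holding it. I could not see all four adapters in the bin, so that part is unconfirmed.

**How it went:** Tipping with the tail pointing away from the robot would have run joint 5 into its limit near 40°. I turned the tray's tail to the left over the bin first and tipped it there.

**What the last checks showed:**
- **Tray pose:** the nose is 58° below level at about (567, 273, 142) mm. That is roughly 52 mm above the rim and 25 mm from the bin's middle. The pose held steady over the last second, with the gripper at 24 mm on the handle.
- **Tray contents:** both the scene and wrist views showed the tray empty.
- **Surroundings:** I saw no stray adapters on the visible bench around the bin. In the last pictures the cup and bottle stood where they were. The jar was last seen in the scene view just before tipping, in its place.

**Not confirmed or not in agreement:**
- **Adapters:** the top view clearly showed two in the bin and possibly a third. The arm and gripper hid the rest of the floor.
- **Wrist force:** it did not clearly confirm the load was gone. It read 3.7 to 4.4 N after tipping against 3.8 to 5.3 N before, and the noise is about as large as the load.
- **Handle position:** the first top-view estimate was about 11 mm off in y. I corrected it from the wrist camera before gripping.

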